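Check the lathe stands still, then hold its chip guard up at the pointer

ROBOT

A 7-joint arm with a two-finger parallel gripper is mounted at the origin on the work surface. World frame = base frame: x ahead of the robot, y to its left, z up, the work surface at z = 0. Lengths are in mm, angles in rad, forces in N, time in s.
With the tool pointing down it reaches from about 425 to 975 mm from the base axis. Payload 16.7 kg.
Tool frame: the origin (TCP) lies at the very end of the fingers, on their centre line; the grasp point (between the pads) lies pinch_z behind it (pinch_z is the distance from the TCP to the grasp point, in mm); z points along the fingers, y is the line along which they close (so a half turn about z gives the same grasp; the last joint's range is limited). The gripper opens to 85 mm and grips with 20 to 120 N. Pads are 22 mm wide; open, the fingers measure 114 mm over their backs; the gripper's body (76 mm by 85 mm) begins 54 mm behind the grasp point. The pads swing forward as they close: fully open they stand 13 mm farther back than shut.
Start: joints at [-1.399, 0.426, 0.074, 1.606, -0.034, 1.111, -0.067], TCP at [213.49, 640.311, 231.302] pointing down, gripper open.
Joint ranges: [-2.85, 2.85], [-0.5, 2.14], [-1.23, 1.37], [0.21, 2.46], [-1.02, 4.16], [0.16, 2.05], [-2.73, 2.73]. Speed limits (rad/s): [1.89, 1.89, 2.39, 2.39, 3.01, 3.01, 3.01].

INTERFACE

Orientations are given as a rotation vector (axis times angle).
In Python, from station import * gives the robot as it stands.
- The arm moves only by the tool arm_command, never from a script. Its argument "series" is a list of rows, each an object of numbers: "x", "y", "z": the shift along the world's x, y, z in mm; "ax", "ay", "az": the turn, a rotation vector about the world's x, y, z in rad. In form: [{"x": .., "y": .., "z": .., "ax": .., "ay": .., "az": ..}, ...]. A call has 1 to 20 rows; each row is the pose to reach, as a shift and turn from the pose commanded when the call began; what a row does not reach only later rows make up. A row lasts 1/8 s, in which the tool goes at most 62.5 mm and 10.7 degrees, less where a joint would pass 70% of its speed; a pose out of reach is approached as far as the arm can. A call with a gripper value outside its range is refused whole. "grip" is the closure, from 0 (fully open) to 1 (shut), set as the call begins (left out, the last holds). The fingers move at their own pace and stop on an object; the grip force is fixed at half the most. Time passes only in rows, so rows that repeat a pose let the fingers close. It gives the time, the measured TCP pose, the force, the opening and the grip force at its end, in the units of the state.
- observe(): the state, without advancing time (a new reading comes with each control period).
- grab_frame(name): name is "scene" or "top" or "wrist"; returns (picture, depth): 420x560x3 uint8, red, green, blue; 420x560 float32, mm along the optical axis (not along the pixel's ray), 0 where there is no reading.
- camera_model(name): a dict with "mtx" (3x3 intrinsics, pixels), "camera_from_world" (4x4, takes a point from world to camera coordinates); the wrist camera has in their place "hand_eye" (4x4, takes a point from camera to tool coordinates, whose origin is the TCP and whose axes are the flange's). Camera axes: x right, y up, looking along -z (the intrinsics and any distortion apply to the point x, -y, -z); pixel columns grow to the right and rows downward; lengths in mm; the calibration is good to about 2 mm. The wrist camera is an equidistant fisheye: a pixel r from the principal point sees the ray r / f radians off the axis. A picture is of the moment at which its call begins: read the wrist's pose just before it. camera_model takes no time and is no camera call.
- finish_job(): hands the job in; it is judged then, once.
Trained networks look in the newest picture that a camera, given by its name, has taken for a name from the list of things; names that differ only in an ending like _2 or _b are one class to them, and where a whole thing is asked for, a point or a joint stands for the part that bears it (a point fixed in the world has none). Each returns a list of dicts, best first, with "p" (0 to 1); they miss things now and then, are a little off and sometimes report something else, mostly with a low value. They report only what shows in the picture. A call takes as long as a camera call. They do not tell look-alikes from the thing itself.
- spot_in(camera, target): "point" ([column, row] in pixels, amid what is visible of it).
- outline_of(camera, target): "region" (420x560 bool, what is visible of it) and "point" ([column, row] in pixels, amid what is visible of it).
The state is a dict: "time": time; "joint_pos": joint angles; "dq": joint speeds; "joint_torque": joint torques, N m; "tool_pos": TCP position; "orientation": TCP orientation; "force": force on the tool from outside, world axes, zero at the start; "torque": the same for the moment, N m; "width": opening from 0.0 (shut) to 1.0 (fully open); "gripper_force": force on a finger pad.
Only numpy, scipy, OpenCV 4.12 (cv2) and the standard library are available. Lean on these libraries where they do the work, as an engineer would, in place of code of your own. Each camera call takes 0.05 s, during which the arm holds its last target. There are 200 camera calls.

TASK

Before the lathe's chip guard is opened, check that the spindle stands still: pick up the tachometer and hold it steady for two seconds with its nose pointing straight at the paper patch on the handwheel's rim, level, from the front and about 9 cm away. Lay it gently back down flat on its rubber mat and let go, all with the guard still shut. Then raise the guard by its bar until it is in line with the steel pointer beside it, and finish still holding it there, since it falls shut by itself; leave the pointer, hammer, wood offcut and wax jar where they are.

Things in the scene. Friction and masses are not known exactly. Their poses are not given: they have to be found in the camera images.
- lathe: Mini wood lathe fixed to the bench, 440 mm long along its y, 120 mm wide bed along x. Origin under the middle of the bed at bench height; its -x side (front) faces the robot, its y runs along the spindle from headstock and handwheel (-y end) to tailstock (+y end), z up. Spindle axis 110 mm above the bench. Headstock (y -205 to -105 mm) is 155 mm high, tailstock (y 140 to 210 mm) 118 mm high. The handwheel (steel disc, 80 mm across, 24 mm wide) stands at y = -247 to -223 mm.
- patch (a point): Centre of the 20 x 20 mm white paper patch on the handwheel's rim, at spindle height (110 mm above the bench), facing the lathe's -x (the front). Axes as the lathe's.
- guard (a joint): Angle of the chip guard, rad: 0 shut (level), grows as it is raised, stop at 1.4. It hinges freely about a line along the lathe's y at its rear edge and falls shut when let go (0.3 to 0.55 kg, 2 N or so to lift at the bar). Guard: aluminium sheet 180 mm wide (y), 145 mm from hinge to front edge, with a 25 mm lip turned down at the front edge.
- guard_hinge (a point): Point on the guard's hinge line at mid width, 165 mm above the bench; in the lathe's frame x = +85, y = +10 mm.
- guard_bar (a point): Middle of the guard's lifting bar: round steel bar 12 mm thick, 130 mm long along the lathe's y, 205 mm from the hinge line, in the plane of the sheet and 60 mm ahead of its front edge (free gap between bar and lip 52 mm), carried by two 8 mm rods at 60 mm either side of the middle; 165 mm above the bench when shut. Its x axis runs in the sheet from bar to hinge. Raised by angle a it lies 205 cos a in front of (lathe -x) and 205 sin a above the hinge.
- pointer (a joint): Angle the pointer is set to, rad, on the same scale and hinge line as guard: the guard is in line when both values are equal. Stiff; it stays where it was set, between 0.45 and 0.95, and must not be moved.
- pointer_tip (a point): Centre of the 16 mm ball at the end of the pointer: thin steel rod (6 mm) on the hinge line beside the guard's tailstock end (lathe y = +132 mm), ball 150 mm from the hinge line (so 230 to 287 mm above the bench), beside a thin toothed quadrant arc of 120 mm radius that reaches 300 mm above the bench. Its x axis runs along the rod from ball to hinge.
- tach_mid (a point): Centre (half-way up) of the loose tachometer: grey plastic box 140 mm long (x), 44 mm wide (y), 36 mm high (z), 0.18 kg, green display on top near the front, black button on top near the rear. x points out of its nose, z up. Lies flat on the mat; its centre is then 21 mm above the bench.
- tach_nose (a point): Front face centre of the tachometer's black round nose (22 mm across), 87 mm along x from tach_mid, same height; it measures along +x.
- mat_top (a point): Top centre of the flat black rubber mat fixed on the bench, 180 (x) x 220 (y) mm, 3 mm thick; either left or right in front of the lathe.
- tach: The tachometer; origin at the centre of its underside.
- hammer: Bystander: hammer lying on the bench between robot and lathe, 240 mm long and up to 35 mm high; origin under the tool.
- offcut: Bystander: loose dark wood offcut 60 x 200 x 40 mm lying on the bench, on the side where the mat is not; origin under its centre.
- wax: Bystander: wax jar, 72 mm across, 60 mm high, on the bench by the tailstock end; origin under its centre.
Mind the look-alikes: they are no part of the job. Of the things that look like the tach, the largest one is meant.

How it is judged:
By the outcome, as a careful person would: the job done as asked, in the order asked, and still so for the second after the job is handed in, while the arm keeps its last pose, push and grip.
It also fails if it takes over 72 s, if anything falls off the work surface, if the arm or the gripper's body presses on something with over 40 N, if the wrist force passes 120 N, or if a joint passes its speed limit or range.

## Working session

There is one attempt and no reset: what is moved stays moved. The work goes in short steps, Python scripts to look and compute and a tool call to move; the robot and the scene stay as the last step left them, time stands still between calls to the robot, and variables do not carry over. Pictures are saved under pics/ and viewed, at most 10 in all, crops included, and the job is handed in when it is done.

Besides the shell and the picture viewer there is one more tool, called after "Call:" as name([rows], argument=value, ...), one row to a line, values as JSON. arm_command: Moves the arm, as the interface text tells. Its arguments: {"type":"object","properties":{"series":{"type":"array"},"grip":{"type":"number"}},"required":["series"]}

```bash
ls; mkdir -p pics
cat > h.py <<'E'
import numpy as np,cv2
from scipy.spatial.transform import Rotation as R
from station import *
def cloud(name,d):
    m=camera_model(name);K=np.array(m["mtx"]);T=np.linalg.inv(np.array(m["camera_from_world"]))
    v,u=np.mgrid[0:420,0:560]
    p=np.stack([(u-K[0,2])/K[0,0]*d,-(v-K[1,2])/K[1,1]*d,-d],-1)
    return p@T[:3,:3].T+T[:3,3]
E
python3 - <<'E'
from h import *
print(observe())
for n in("scene","top"):
    im,d=grab_frame(n);cv2.imwrite(f"pics/{n}0.png",im[...,::-1]);np.save(f"{n}.npy",d)
    m=camera_model(n);print(m)
    P=cloud(n,d)
    for t in("lathe","tach","mat_top","hammer","offcut","wax","patch","guard","guard_bar","pointer","pointer_tip"):
        try: r=outline_of(n,t)
        except Exception as e: print(t,e);continue
        for o in r[:4]:
            g=o["region"]&(d>0)
            print(n,t,round(o["p"],2),np.round(o["point"]),g.sum(),np.round(np.median(P[g],0)) if g.any() else "")
E
```

```text
pics
{'time': 0.0, 'joint_pos': array([-1.39851201,  0.42671293,  0.07383378,  1.60660501, -0.03413231,
        1.1108093 , -0.06709356]), 'dq': array([ 0.00119287,  0.00038667, -0.00116526,  0.00206903, -0.00126805,
       -0.00044584,  0.00063749]), 'joint_torque': array([-1.04745566e-03, -9.49830937e+01,  3.76060367e+00, -4.63531280e+01,
        1.92039530e-02,  9.96929070e-03,  4.38430092e-06]), 'tool_pos': array([213.3536461 , 639.96231796, 230.6236786 ]), 'orientation': array([-5.03293010e-01, -3.10086545e+00,  1.99091034e-03]), 'force': array([-0.03013841, -0.04682765, -0.32900741]), 'torque': array([-0.01713516,  0.01198479, -0.05245114]), 'gripper_force': 0.0, 'width': 0.9979703928061605}
{'mtx': array([[414.57346715,   0.        , 279.71591885],
       [  0.        , 414.57346715, 204.60008875],
       [  0.        ,   0.        ,   1.        ]]), 'camera_from_world': array([[ 8.26874388e-01,  5.62308735e-01, -9.36124753e-03,
        -3.91660851e+02],
       [-4.65062875e-01,  6.93044488e-01,  5.50822894e-01,
         1.73548118e+02],
       [ 3.16220286e-01, -4.51107775e-0
[... 1653 characters left out ...]
tach 0.53 [369. 301.] 268 [ 233. -289.   24.]
top mat_top 0.95 [360. 243.] 3121 [ 403. -279.    3.]
top mat_top 0.7 [283. 148.] 3319 [672. -37. 168.]
top offcut 0.81 [187. 241.] 1265 [419. 272.  40.]
top offcut 0.48 [140. 166.] 444 [661. 420.  59.]
top wax 0.9 [141. 168.] 480 [661. 422.  59.]
top wax 0.51 [185. 245.] 1261 [418. 273.  40.]
top wax 0.26 [288. 156.] 8548 [664. -55. 156.]
top patch 0.92 [290. 154.] 8430 [663. -53. 156.]
top guard 0.94 [284. 151.] 3199 [672. -39. 168.]
top guard_bar 0.7 [286. 148.] 3174 [673. -37. 168.]
top guard_bar 0.21 [366. 236.] 712 [ 433. -289.   39.]
top pointer_tip 0.63 [240. 135.] 26 [670.  84. 288.]
top pointer_tip 0.45 [289. 156.] 8708 [662. -52. 156.]
```

View pics/scene0.png

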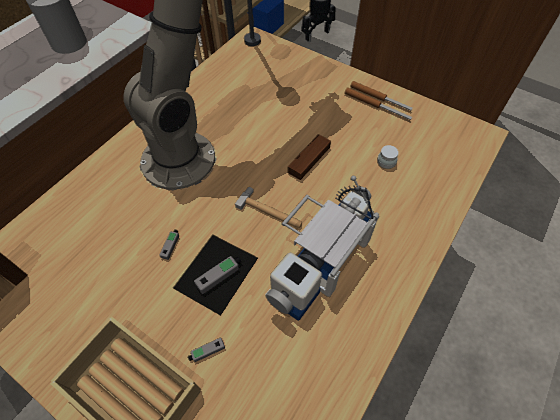

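View pics/top0.png

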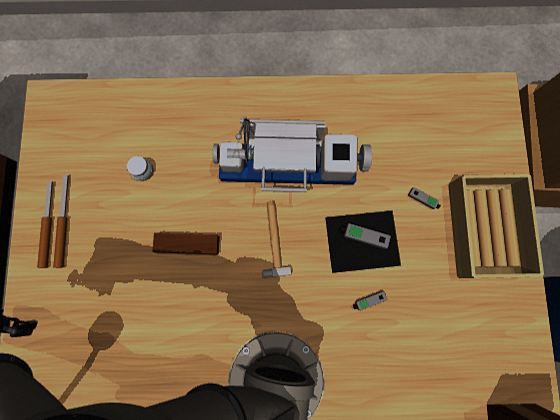

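The scene picture shows three tachometers. The largest lies on the mat (scene 217,275; top 366,236), with its green display end towards the left (+y) in the top view. The lathe's handwheel is at top (365,158), and the pointer and quadrant are near (243,132).

Run:
```python
from h import *
import station
print([ (k,getattr(station,k)) for k in dir(station) if 'pinch' in k.lower()], [k for k in dir(station) if k[0]!='_'][:40])
print({k:np.round(v,3) for k,v in camera_model("wrist").items() if k!="name"})
for n in("top","scene"):
    d=np.load(n+".npy");P=cloud(n,d);im=cv2.imread(f"pics/{n}0.png")
    ok=d>0
    def box(l,h,s=""):
        m=ok&np.all(P>l,-1)&np.all(P<h,-1);q=P[m]
        r=cv2.minAreaRect(q[:,:2].astype(np.float32));print(n,s,len(q),np.round(r[0],1),np.round(r[1],1),round(r[2],1),"z",np.round(np.median(q[:,2]),1));return m,q
    box([380,-400,30],[500,-200,50],"tach top")
    box([600,-260,148],[800,-140,163],"head top")
    box([600,-120,160],[760,80,175],"sheet")
    box([640,-300,100],[760,-235,175],"wheel")
    m,q=box([600,60,190],[800,130,320],"pointer"); print(np.round(q[np.argsort(q[:,2])][::max(1,len(q)//30)]))
    m,q=box([500,-150,140],[600,80,175],"bar")
    m,q=box([380,-400,30],[500,-200,50])
    hsv=cv2.cvtColor(im,cv2.COLOR_BGR2HSV);g=m&(hsv[...,1]>100)&(abs(hsv[...,0].astype(int)-60)<20);print("green",P[g].mean(0))
    # patch
    box([300,-400,-3],[520,-160,8],"mat?")
```

```text
[('pinch_z', 18.700000000000003)] ['MotionError', 'camera_model', 'finish_job', 'grab_frame', 'observe', 'outline_of', 'pinch_z', 'spot_in']
{'mtx': array([[325.192,   0.   , 279.233],
       [  0.   , 325.192, 208.89 ],
       [  0.   ,   0.   ,   1.   ]]), 'hand_eye': array([[   0.   ,    0.953,    0.303,   77.037],
       [   1.   ,   -0.   ,   -0.   ,    0.899],
       [  -0.   ,    0.303,   -0.953, -143.827],
       [   0.   ,    0.   ,    0.   ,    1.   ]])}
top tach top 645 [ 436.7 -284.9] [154.9  44.5] 72.1 z 39.4
top head top 1229 [ 679.  -195.9] [144.3 109.2] 0.1 z 155.7
top sheet 2887 [680.  -22.6] [194.6 159.8] 90.0 z 168.0
top wheel 373 [ 681.4 -264.7] [59.4 82.4] 89.8 z 149.1
top pointer 144 [695.7  78.4] [ 22.  114.6] 87.6 z 257.1
[[647.  70. 191.]
 [646.  74. 202.]
 [749.  66. 204.]
 [642.  71. 205.]
 [638.  74. 209.]
 [653.  70. 216.]
 [654.  70. 221.]
 [644.  72. 224.]
 [720.  81. 226.]
 [663.  69. 228.]
 [659.  69. 231.]
 [738.  66. 237.]
 [656.  74. 239.]
 [661.  71. 241.]
 [706.  81. 244.]
 [675.  70. 251.]
 [685.  70. 253.]
 [676.  72. 254.]
 [695.  86. 257.]
 [
[... 898 characters left out ...]
]
 [652.  71. 214.]
 [662.  70. 218.]
 [657.  73. 221.]
 [738.  68. 225.]
 [666.  72. 229.]
 [660.  71. 231.]
 [709.  83. 234.]
 [705.  83. 237.]
 [681.  73. 240.]
 [734.  69. 242.]
 [672.  74. 246.]
 [669.  73. 250.]
 [666.  72. 253.]
 [686.  70. 256.]
 [691.  84. 259.]
 [725.  67. 261.]
 [680.  73. 264.]
 [685.  88. 265.]
 [696.  73. 266.]
 [712.  76. 271.]
 [707.  66. 273.]
 [711.  71. 275.]
 [722.  68. 278.]
 [676.  81. 281.]
 [674.  89. 284.]
 [669.  81. 285.]
 [673.  85. 287.]]
scene bar 224 [574.2 -31.5] [131.4  54.5] 88.5 z 167.8
scene  615 [ 434.3 -284.5] [155.7  46.3] 72.2 z 37.3
green [ 444.64723116 -253.72250454   38.51466714]
scene mat? 3603 [ 410. -280.] [219.8 240. ] 0.0 z 1.2
```

Run:
```python
from h import *
for n in("top","scene"):
    d=np.load(n+".npy");P=cloud(n,d);ok=d>0
    z0=P[ok&np.all(P>[640,-100,160],-1)&np.all(P<[740,60,175],-1)][:,2].mean()
    q=P[ok&np.all(P>[590,-160,z0-5],-1)&np.all(P<[800,110,z0+5],-1)]
    def edge(q,ax,lo,hi,sgn):
        b=[];o=1-ax
        for c in np.arange(lo,hi,6):
            s=q[(q[:,ax]>=c)&(q[:,ax]<c+6)]
            if len(s): b.append((c+3,(s[:,o]*sgn).max()*sgn))
        b=np.array(b);f=np.polyfit(*b.T,1)
        r=abs(np.polyval(f,b[:,0])-b[:,1]);k=r<=np.median(r)*2+.5;f=np.polyfit(*b[k].T,1)
        return np.round(f,4),round(float(np.polyval(f,(lo+hi)/2)),1),int(k.sum())
    print(n,z0,"front",edge(q,1,-95,55,-1),"rear",edge(q,1,-95,55,1),"left",edge(q,0,630,730,1),"right",edge(q,0,630,730,-1))
    h=P[ok&np.all(P>[560,-270,150],-1)&np.all(P<[800,-128,160],-1)]
    print("head front",edge(h,1,-240,-160,-1),"right",edge(h,0,640,720,-1),"left",edge(h,0,640,720,1))
    b=P[ok&np.all(P>[540,-80,155],-1)&np.all(P<[585,20,180],-1)]
    print("bar",np.round(np.polyfit(b[:,1],b[:,0],1),4),np.round(b.mean(0),1),np.round([b[:,0].min(),b[:,0].max()],1))
    b=P[ok&np.all(P>[540,-140,155],-1)&np.all(P<[582,80,180],-1)];print(b[:,1].min(),b[:,1].max())
    t=P[ok&np.all(P>[380,-400,34],-1)&np.all(P<[500,-200,50],-1)]
    r=cv2.minAreaRect(t[:,:2].astype(np.float32));print("tach",r)
    # rod
    p=P[ok&np.all(P>[600,76,195],-1)&np.all(P<[745,100,295],-1)]
    f=np.polyfit(p[:,2],p[:,0],1);print("rod",len(p),np.arctan2(1,-f[0]))
    ba=p[p[:,2]>277];rd=p[p[:,2]<265];print("ball",ba.mean(0),len(ba),"rod",np.polyfit(rd[:,2],rd[:,0],1),rd.mean(0),len(rd))
```

```text
top 167.9749962162869 front (array([3.780000e-02, 6.154199e+02]), 614.7, 22) rear (array([5.100000e-02, 7.655662e+02]), 764.5, 22) left (array([-2.1000e-03,  7.3098e+01]), 71.7, 14) right (array([-2.880000e-02, -1.064898e+02]), -126.1, 13)
head front (array([5.43000e-02, 6.20756e+02]), 609.9, 13) right (array([-5.310000e-02, -2.121494e+02]), -248.3, 13) left (array([-3.71000e-02, -1.31488e+02]), -156.7, 11)
bar [4.840000e-02 5.560641e+02] [554.5 -31.7 170.3] [547.5 560.7]
-97.09236527482607 32.23071761358911
tach ((436.59747314453125, -285.0823669433594), (154.38461303710938, 44.53363037109375), 72.08059692382812)
rod 51 0.8898395289117119
ball [669.58064707  83.89237355 287.8408561 ] 28 rod [-7.98667685e-01  9.00656279e+02] [716.74105839  81.74077913 230.27752889] 21
scene 165.62275824264842 front (array([4.490000e-02, 6.138849e+02]), 613.0, 21) rear (array([5.060000e-02, 7.653268e+02]), 764.3, 24) left (array([-3.06000e-02,  9.41824e+01]), 73.4, 17) right (array([-4.24000e-02, -9.77885e+01]), -126.6, 14)
head front (array([5.220000e-02, 6.218242e+02]), 611.4, 12) right (array([-3.970000e-02, -2.209829e+02]), -248.0, 11) left (array([-4.870000e-02, -1.235066e+02]), -156.6, 14)
bar [4.560000e-02 5.561163e+02] [554.8 -29.9 167.9] [546.1 561.4]
-97.18564931357287 34.72536618536071
tach ((434.64111328125, -287.0199279785156), (150.51524353027344, 44.10358810424805), 72.23165893554688)
rod 75 0.9242458917698375
ball [670.86138624  83.6509975  284.22413073] 25 rod [-7.99067129e-01  8.94889797e+02] [709.79150406  82.40291928 231.64298243] 42
```

Call:
arm_command([
  {"x": 60,"y": -60,"z": 40,"az": -0.15},
  {"x": 120,"y": -120,"z": 80,"az": -0.3},
  {"x": 180,"y": -180,"z": 120,"az": -0.45},
  {"x": 220,"y": -240,"z": 140,"az": -0.6},
  {"x": 230,"y": -300,"z": 140,"az": -0.75},
  {"x": 240,"y": -360,"z": 140,"az": -0.9},
  {"x": 250,"y": -420,"z": 140,"az": -1.05},
  {"x": 260,"y": -480,"z": 140,"az": -1.2},
  {"x": 260,"y": -540,"z": 140,"az": -1.35},
  {"x": 260,"y": -600,"z": 140,"az": -1.5},
  {"x": 260,"y": -640,"z": 140,"az": -1.57},
  {"x": 260,"y": -640,"z": 140,"az": -1.57},
  {"x": 260,"y": -640,"z": 140,"az": -1.57},
])

```text
invalid input at $.series[0]: expected keys x, y, z, ax, ay, az
```

Call:
arm_command([
  {"x": 60,"y": -60,"z": 40,"ax": 0,"ay": 0,"az": -0.15},
  {"x": 120,"y": -120,"z": 80,"ax": 0,"ay": 0,"az": -0.3},
  {"x": 180,"y": -180,"z": 120,"ax": 0,"ay": 0,"az": -0.45},
  {"x": 220,"y": -240,"z": 140,"ax": 0,"ay": 0,"az": -0.6},
  {"x": 230,"y": -300,"z": 140,"ax": 0,"ay": 0,"az": -0.75},
  {"x": 240,"y": -360,"z": 140,"ax": 0,"ay": 0,"az": -0.9},
  {"x": 250,"y": -420,"z": 140,"ax": 0,"ay": 0,"az": -1.05},
  {"x": 260,"y": -480,"z": 140,"ax": 0,"ay": 0,"az": -1.2},
  {"x": 260,"y": -540,"z": 140,"ax": 0,"ay": 0,"az": -1.35},
  {"x": 260,"y": -600,"z": 140,"ax": 0,"ay": 0,"az": -1.5},
  {"x": 260,"y": -640,"z": 140,"ax": 0,"ay": 0,"az": -1.57},
  {"x": 260,"y": -640,"z": 140,"ax": 0,"ay": 0,"az": -1.57},
])

```text
time: 2.7
tool_pos: [473.2, -2.0, 371.6]
orientation: [-2.549, -1.835, -0.002]
force: [0.8, 0.8, 0.4]
width: 0.999
gripper_force: 0.0
```

Call:
arm_command([
  {"x": -5,"y": -60,"z": -10,"ax": 0,"ay": 0,"az": 0},
  {"x": -10,"y": -120,"z": -20,"ax": 0,"ay": 0,"az": 0},
  {"x": -20,"y": -180,"z": -40,"ax": 0,"ay": 0,"az": 0},
  {"x": -30,"y": -235,"z": -70,"ax": 0,"ay": 0,"az": 0},
  {"x": -40,"y": -280,"z": -110,"ax": 0,"ay": 0,"az": 0},
  {"x": -40,"y": -292,"z": -165,"ax": 0,"ay": 0,"az": 0},
  {"x": -40,"y": -292,"z": -200,"ax": 0,"ay": 0,"az": 0},
  {"x": -40,"y": -292,"z": -230,"ax": 0,"ay": 0,"az": 0},
  {"x": -40,"y": -292,"z": -230,"ax": 0,"ay": 0,"az": 0},
])

```text
time: 3.82
tool_pos: [432.4, -291.4, 140.1]
orientation: [-2.547, -1.836, 0.004]
force: [-0.4, -0.5, 0.5]
width: 1.001
gripper_force: 0.0
```

```bash
cat >> h.py <<'E'
def wcloud(d,st):
    m=camera_model("wrist");K=np.array(m["mtx"]);H=np.array(m["hand_eye"])
    v,u=np.mgrid[0:420,0:560];a=(u-K[0,2])/K[0,0];b=(v-K[1,2])/K[1,1];r=np.hypot(a,b)+1e-9
    s=np.tan(r)/r*d
    p=np.stack([a*s,-b*s,-d],-1)@H[:3,:3].T+H[:3,3]
    return p@R.from_rotvec(st["orientation"]).as_matrix().T+st["tool_pos"]
E
python3 - <<'E'
from h import *
st=observe();print(st["tool_pos"],R.from_rotvec(st["orientation"]).as_matrix().round(3))
im,d=grab_frame("wrist");cv2.imwrite("pics/w1.png",im[...,::-1])
P=wcloud(d,st);t=P[(d>0)&np.all(P>[360,-400,25],-1)&np.all(P<[520,-190,50],-1)]
for lo in(25,34):
    q=t[t[:,2]>lo];print(len(q),np.median(q[:,2]),cv2.minAreaRect(q[:,:2].astype(np.float32)))
m=P[(d>0)&np.all(P>[360,-380,-6],-1)&np.all(P<[520,-190,10],-1)];print(np.median(m[:,2]))
E
```

```text
[ 432.40178366 -291.44879975  140.05243614] [[ 0.316  0.949 -0.003]
 [ 0.949 -0.316  0.001]
 [-0.    -0.003 -1.   ]]
9451 40.186157834698975 ((435.07421875, -284.0553894042969), (155.5303955078125, 44.45850372314453), 72.46954345703125)
8889 40.274460573008966 ((434.453369140625, -286.065673828125), (151.31695556640625, 44.43421936035156), 72.44778442382812)
4.1103988790138
```

View pics/w1.png

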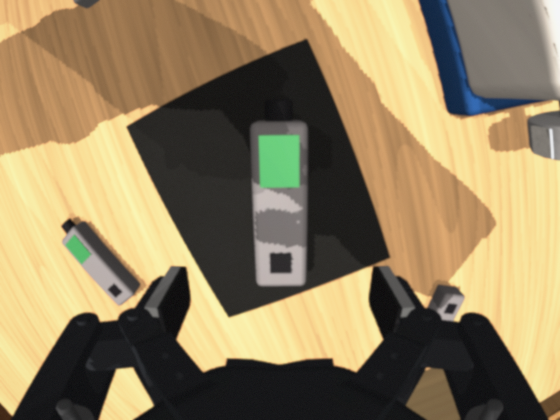

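Call:
arm_command([
  {"x": 0,"y": 0,"z": -40,"ax": 0,"ay": 0,"az": 0.015},
  {"x": 0,"y": 0,"z": -80,"ax": 0,"ay": 0,"az": 0.015},
  {"x": 0,"y": 0,"z": -110,"ax": 0,"ay": 0,"az": 0.015},
  {"x": 0,"y": 0,"z": -125,"ax": 0,"ay": 0,"az": 0.015},
  {"x": 0,"y": 0,"z": -133,"ax": 0,"ay": 0,"az": 0.015},
  {"x": 0,"y": 0,"z": -133,"ax": 0,"ay": 0,"az": 0.015},
  {"x": 0,"y": 0,"z": -133,"ax": 0,"ay": 0,"az": 0.015},
])

```text
time: 4.75
tool_pos: [434.1, -291.9, 9.2]
orientation: [2.533, 1.856, 0.001]
force: [1.0, 0.7, 0.2]
width: 1.0
gripper_force: 0.0
```

Call:
arm_command([
  {"x": 0,"y": 0,"z": 0,"ax": 0,"ay": 0,"az": 0},
  {"x": 0,"y": 0,"z": 0,"ax": 0,"ay": 0,"az": 0},
  {"x": 0,"y": 0,"z": 0,"ax": 0,"ay": 0,"az": 0},
  {"x": 0,"y": 0,"z": 0,"ax": 0,"ay": 0,"az": 0},
  {"x": 0,"y": 0,"z": 0,"ax": 0,"ay": 0,"az": 0},
  {"x": 0,"y": 0,"z": 0,"ax": 0,"ay": 0,"az": 0},
  {"x": 0,"y": 0,"z": 0,"ax": 0,"ay": 0,"az": 0},
  {"x": 0,"y": 0,"z": 0,"ax": 0,"ay": 0,"az": 0},
], grip=1)

```text
time: 5.75
tool_pos: [433.5, -291.6, 8.7]
orientation: [-2.534, -1.857, -0.001]
force: [-2.6, 2.7, 11.5]
width: 0.506
gripper_force: 60.6
```

Call:
arm_command([
  {"x": 0,"y": 0,"z": 10,"ax": 0,"ay": 0,"az": 0},
  {"x": 0,"y": 0,"z": 30,"ax": 0,"ay": 0,"az": 0},
  {"x": 0,"y": 0,"z": 60,"ax": 0,"ay": 0,"az": 0},
  {"x": 0,"y": 0,"z": 80,"ax": 0,"ay": 0,"az": 0},
  {"x": 2,"y": 4,"z": 89,"ax": 0,"ay": 0,"az": -0.1},
  {"x": 3,"y": 6,"z": 89,"ax": 0,"ay": 0,"az": -0.23},
  {"x": 4,"y": 8,"z": 89,"ax": 0,"ay": 0,"az": -0.36},
  {"x": 5,"y": 10,"z": 89,"ax": 0,"ay": 0,"az": -0.49},
  {"x": 6,"y": 11,"z": 89,"ax": 0,"ay": 0,"az": -0.62},
  {"x": 7,"y": 13,"z": 89,"ax": 0,"ay": 0,"az": -0.75},
  {"x": 8,"y": 15,"z": 89,"ax": 0,"ay": 0,"az": -0.88},
  {"x": 9,"y": 17,"z": 89,"ax": 0,"ay": 0,"az": -1.01},
  {"x": 10,"y": 18,"z": 89,"ax": 0,"ay": 0,"az": -1.13},
  {"x": 11,"y": 19,"z": 89,"ax": 0,"ay": 0,"az": -1.23},
  {"x": 12,"y": 20,"z": 89,"ax": 0,"ay": 0,"az": -1.29},
  {"x": 12,"y": 20,"z": 89,"ax": 0,"ay": 0,"az": -1.31},
  {"x": 12,"y": 20,"z": 89,"ax": 0,"ay": 0,"az": -1.31},
  {"x": 12,"y": 20,"z": 89,"ax": 0,"ay": 0,"az": -1.31},
])

```text
time: 8.0
tool_pos: [445.5, -271.7, 97.4]
orientation: [-3.141, 0.07, -0.0]
force: [-0.8, 0.2, -2.1]
width: 0.503
gripper_force: 61.6
```

Run:
```python
from h import *
st=observe();print(st["tool_pos"],R.from_rotvec(st["orientation"]).as_matrix().round(3),st["width"])
im,d=grab_frame("wrist");cv2.imwrite("pics/w2.png",im[...,::-1]);np.save("w2.npy",d)
P=wcloud(d,st)
def rect(P,d,l,h,s):
    t=P[(d>0)&np.all(P>l,-1)&np.all(P<h,-1)]
    print(s,len(t),np.median(t,0).round(1),cv2.minAreaRect(t[:,:2].astype(np.float32)))
    return t
t=rect(P,d,[340,-330,118],[550,-200,140],"tach top w")
A=np.c_[t[:,:2],np.ones(len(t))];print("tilt",np.linalg.lstsq(A,t[:,2],rcond=None)[0][:2])
w=rect(P,d,[580,-320,60],[700,-256,160],"wheel w");print(w.min(0),w.max(0))
for n in("top","scene"):
    im,d=grab_frame(n);P=cloud(n,d)
    if n=="scene":cv2.imwrite("pics/s2.png",cv2.resize(im[200:380,150:390,::-1],(800,600)))
    t=rect(P,d,[340,-330,118],[550,-200,140],n+" tach")
    if n=="scene": A=np.c_[t[:,:2],np.ones(len(t))];print("tilt",np.linalg.lstsq(A,t[:,2],rcond=None)[0][:2])
    w=rect(P,d,[600,-320,60],[720,-256,151],n+" wheel");print(w.min(0),w.max(0))
```

```text
[ 445.4736952  -271.69605575   97.39638844] [[ 0.999 -0.044  0.   ]
 [-0.044 -0.999  0.   ]
 [ 0.    -0.    -1.   ]] 0.5025528201139552
tach top w 28262 [ 475.7 -272.5  129. ] ((468.7546081542969, -275.87994384765625), (68.8589859008789, 122.10882568359375), 74.06332397460938)
tilt [-0.03663714  0.00306767]
wheel w 0 [nan nan nan] ((0.0, 0.0), (0.0, 0.0), 0.0)
  return _methods._mean(a, axis=axis, dtype=dtype,
  ret = um.true_divide(
Traceback (most recent call last):
ValueError: zero-size array to reduction operation minimum which has no identity
```

View pics/w2.png

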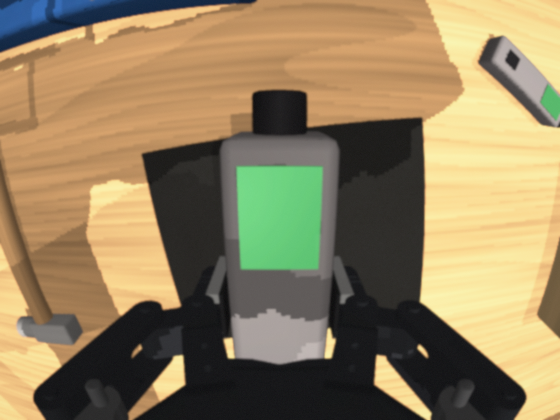

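The tach is held centrally between the pads, nose up in the picture at (279,108); the handwheel is out of view. I'll check tilt and position with the fixed cameras.

Run:
```python
from h import *
st=observe();d=np.load("w2.npy");P=wcloud(d,st)
v,u=np.mgrid[0:420,0:560]
g=(abs(u-279)<38)&(v>150)&(v<345)
def tl(t,s):
    A=np.c_[t[:,:2]-t[:,:2].mean(0),np.ones(len(t))];print(s,len(t),"tilt",np.linalg.lstsq(A,t[:,2],rcond=None)[0],t[:,0].min(),t[:,0].max())
tl(P[g],"wrist")
for n in("top","scene"):
    im,d=grab_frame(n);P=cloud(n,d)
    if n=="scene":cv2.imwrite("pics/s2.png",cv2.resize(im[200:350,180:380,::-1],(800,600)))
    def sel(l,h): return P[(d>0)&np.all(P>l,-1)&np.all(P<h,-1)]
    t=sel([340,-330,95],[560,-200,140]);t2=t[(abs(t[:,1]+271.7+.047*(t[:,0]-445))<17)&(t[:,0]>450)&(t[:,0]<512)];tl(t2,n)
    print("nose x max",np.sort(t[:,0])[-5:],"y there",t[t[:,0]>520].mean(0),"y at body",t[(t[:,0]>460)&(t[:,0]<510)].mean(0))
    w=sel([600,-320,60],[720,-250,152]);
    if len(w): 
        print(n,"wheel",len(w),w.min(0),w.max(0))
        top=w[w[:,2]>w[:,2].max()-4];print(top.mean(0),top[:,1].min(),top[:,1].max())
        # x of front rim near z=110
        f=w[abs(w[:,2]-110)<8];print("rim",f[:,0].min() if len(f) else None)
    br=(im.min(-1)>150); q=P[br&(d>0)&np.all(P>[595,-310,95],-1)&np.all(P<[660,-250,125],-1)];print("white",len(q),q.mean(0) if len(q) else "")
```

```text
wrist 14550 tilt [ 5.47958940e-02 -2.55485357e-03  1.29966310e+02] 423.39278239102345 524.0809556800807<stdin>:6: RuntimeWarning: Mean of empty slice.
  ret = um.true_divide(
Traceback (most recent call last):
ValueError: zero-size array to reduction operation minimum which has no identity
```

Run:
```python
from h import *
st=observe();d=np.load("w2.npy");P=wcloud(d,st)
print("rows",[(r,*P[r,270:290].mean(0).round(1)) for r in range(95,360,20)])
for n in("scene","top"):
    im,d=grab_frame(n);P=cloud(n,d)
    if n=="scene":cv2.imwrite("pics/s2.png",cv2.resize(im[200:350,180:380,::-1],(800,600)))
    def sel(l,h): return P[(d>0)&np.all(P>l,-1)&np.all(P<h,-1)]
    t=sel([515,-330,95],[560,-240,140]);print(n,"nose",len(t),t.mean(0) if len(t) else "",t.max(0) if len(t) else "")
    w=sel([600,-320,60],[720,-257,152])
    if len(w):
        top=w[w[:,2]>w[:,2].max()-4];print("wheel",len(w),w.min(0),w.max(0),"top",top.mean(0),top[:,1].min(),top[:,1].max())
    q=P[(im.min(-1)>150)&(d>0)&np.all(P>[595,-310,90],-1)&np.all(P<[660,-250,130],-1)];print("white",len(q),q.mean(0) if len(q) else "")
```

```text
rows [(95, np.float64(528.8), np.float64(-274.7), np.float64(127.1)), (115, np.float64(521.7), np.float64(-274.5), np.float64(121.6)), (135, np.float64(514.3), np.float64(-274.1), np.float64(121.2)), (155, np.float64(507.9), np.float64(-273.9), np.float64(128.9)), (175, np.float64(501.1), np.float64(-273.6), np.float64(130.3)), (195, np.float64(493.8), np.float64(-273.2), np.float64(130.0)), (215, np.float64(486.3), np.float64(-272.9), np.float64(130.0)), (235, np.float64(478.6), np.float64(-272.6), np.float64(130.1)), (255, np.float64(470.3), np.float64(-272.2), np.float64(130.0)), (275, np.float64(461.0), np.float64(-271.8), np.float64(128.9)), (295, np.float64(451.5), np.float64(-271.4), np.float64(128.7)), (315, np.float64(441.3), np.float64(-270.9), np.float64(128.9)), (335, np.float64(430.1), np.float64(-270.4), np.float64(128.8)), (355, np.float64(417.7), np.float64(-269.9), np.float64(128.8))]
scene nose 48 [ 524.60626289 -275.5480478   114.86106763] [ 531.68607851 -264.35801609  122.29736981]
wheel 417 [ 620.50965415 -295.3476314    71.25686905] [ 702.34513882 -257.42912407  150.79813992] top [ 661.49099162 -282.9008429   148.62181117] -292.83048634766527 -269.37910209054536
white 2 [ 622.14715923 -277.34468611  118.74520295]
top nose 0  
wheel 311 [ 622.16733524 -295.10090478   76.7744814 ] [ 703.13329288 -257.94687836  151.9251662 ] top [ 662.75366211 -282.51131959  150.07333957] -292.38465521974393 -271.06499253381605
white 0
```

View pics/s2.png

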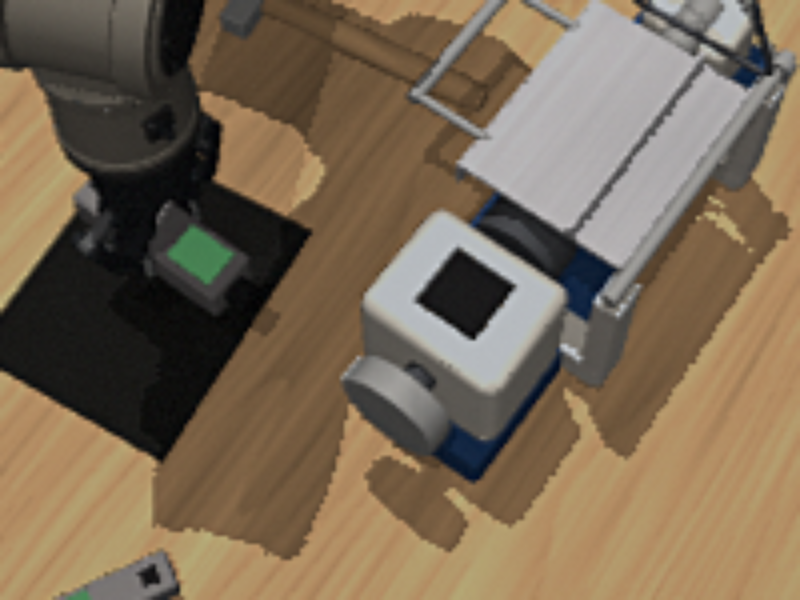

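The nose is level, about 90 mm from the handwheel's front rim, and aligned within about 1 mm. Next I hold it there.

Call:
arm_command([
  {"x": 0,"y": -1,"z": 0,"ax": 0,"ay": 0,"az": -0.004},
  {"x": 0,"y": -1,"z": 0,"ax": 0,"ay": 0,"az": -0.004},
  {"x": 0,"y": -1,"z": 0,"ax": 0,"ay": 0,"az": -0.004},
  {"x": 0,"y": -1,"z": 0,"ax": 0,"ay": 0,"az": -0.004},
  {"x": 0,"y": -1,"z": 0,"ax": 0,"ay": 0,"az": -0.004},
  {"x": 0,"y": -1,"z": 0,"ax": 0,"ay": 0,"az": -0.004},
  {"x": 0,"y": -1,"z": 0,"ax": 0,"ay": 0,"az": -0.004},
  {"x": 0,"y": -1,"z": 0,"ax": 0,"ay": 0,"az": -0.004},
  {"x": 0,"y": -1,"z": 0,"ax": 0,"ay": 0,"az": -0.004},
  {"x": 0,"y": -1,"z": 0,"ax": 0,"ay": 0,"az": -0.004},
  {"x": 0,"y": -1,"z": 0,"ax": 0,"ay": 0,"az": -0.004},
  {"x": 0,"y": -1,"z": 0,"ax": 0,"ay": 0,"az": -0.004},
  {"x": 0,"y": -1,"z": 0,"ax": 0,"ay": 0,"az": -0.004},
  {"x": 0,"y": -1,"z": 0,"ax": 0,"ay": 0,"az": -0.004},
  {"x": 0,"y": -1,"z": 0,"ax": 0,"ay": 0,"az": -0.004},
  {"x": 0,"y": -1,"z": 0,"ax": 0,"ay": 0,"az": -0.004},
  {"x": 0,"y": -1,"z": 0,"ax": 0,"ay": 0,"az": -0.004},
  {"x": 0,"y": -1,"z": 0,"ax": 0,"ay": 0,"az": -0.004},
  {"x": 0,"y": -1,"z": 0,"ax": 0,"ay": 0,"az": -0.004},
  {"x": 0,"y": -1,"z": 0,"ax": 0,"ay": 0,"az": -0.004},
])

```text
time: 10.7
tool_pos: [445.5, -272.7, 97.3]
orientation: [-3.141, 0.077, -0.0]
force: [0.3, -0.4, -1.5]
width: 0.505
gripper_force: 61.6
```

Call:
arm_command([
  {"x": 0,"y": -1,"z": 0,"ax": 0,"ay": 0,"az": 0},
  {"x": 0,"y": -1,"z": 0,"ax": 0,"ay": 0,"az": 0},
  {"x": 0,"y": -1,"z": 0,"ax": 0,"ay": 0,"az": 0},
  {"x": 0,"y": -1,"z": 0,"ax": 0,"ay": 0,"az": 0},
])

```text
time: 11.2
tool_pos: [445.5, -273.7, 97.3]
orientation: [-3.141, 0.077, 0.0]
force: [-0.4, 0.1, -2.4]
width: 0.506
gripper_force: 61.6
```

Call:
arm_command([
  {"x": -2,"y": -3,"z": 0,"ax": 0,"ay": 0,"az": 0.1},
  {"x": -3,"y": -4,"z": 0,"ax": 0,"ay": 0,"az": 0.23},
  {"x": -4,"y": -6,"z": 0,"ax": 0,"ay": 0,"az": 0.36},
  {"x": -5,"y": -8,"z": 0,"ax": 0,"ay": 0,"az": 0.49},
  {"x": -6,"y": -10,"z": 0,"ax": 0,"ay": 0,"az": 0.62},
  {"x": -8,"y": -12,"z": 0,"ax": 0,"ay": 0,"az": 0.75},
  {"x": -9,"y": -14,"z": 0,"ax": 0,"ay": 0,"az": 0.88},
  {"x": -10,"y": -16,"z": 0,"ax": 0,"ay": 0,"az": 1.01},
  {"x": -11,"y": -17,"z": 0,"ax": 0,"ay": 0,"az": 1.13},
  {"x": -12,"y": -18,"z": -10,"ax": 0,"ay": 0,"az": 1.23},
  {"x": -12,"y": -18,"z": -25,"ax": 0,"ay": 0,"az": 1.3},
  {"x": -12,"y": -18,"z": -45,"ax": 0,"ay": 0,"az": 1.315},
  {"x": -12,"y": -18,"z": -63,"ax": 0,"ay": 0,"az": 1.315},
  {"x": -12,"y": -18,"z": -75,"ax": 0,"ay": 0,"az": 1.315},
  {"x": -12,"y": -18,"z": -81,"ax": 0,"ay": 0,"az": 1.315},
  {"x": -12,"y": -18,"z": -84,"ax": 0,"ay": 0,"az": 1.315},
  {"x": -12,"y": -18,"z": -86,"ax": 0,"ay": 0,"az": 1.315},
  {"x": -12,"y": -18,"z": -87,"ax": 0,"ay": 0,"az": 1.315},
  {"x": -12,"y": -18,"z": -88,"ax": 0,"ay": 0,"az": 1.315},
  {"x": -12,"y": -18,"z": -88,"ax": 0,"ay": 0,"az": 1.315},
])

```text
time: 13.7
tool_pos: [433.6, -291.7, 9.4]
orientation: [2.533, 1.858, 0.0]
force: [0.0, 1.0, -2.7]
width: 0.506
gripper_force: 61.7
```

Call:
arm_command([
  {"x": 0,"y": 0,"z": -0.5,"ax": 0,"ay": 0,"az": 0},
  {"x": 0,"y": 0,"z": -1,"ax": 0,"ay": 0,"az": 0},
  {"x": 0,"y": 0,"z": -1,"ax": 0,"ay": 0,"az": 0},
  {"x": 0,"y": 0,"z": -1,"ax": 0,"ay": 0,"az": 0},
])

```text
time: 14.2
tool_pos: [433.6, -291.7, 8.7]
orientation: [-2.533, -1.858, -0.001]
force: [-3.5, 2.8, 10.5]
width: 0.507
gripper_force: 63.4
```

Call:
arm_command([
  {"x": 0,"y": 0,"z": 0,"ax": 0,"ay": 0,"az": 0},
  {"x": 0,"y": 0,"z": 0,"ax": 0,"ay": 0,"az": 0},
  {"x": 0,"y": 0,"z": 0,"ax": 0,"ay": 0,"az": 0},
  {"x": 0,"y": 0,"z": 0,"ax": 0,"ay": 0,"az": 0},
  {"x": 0,"y": 0,"z": 0,"ax": 0,"ay": 0,"az": 0},
  {"x": 0,"y": 0,"z": 0,"ax": 0,"ay": 0,"az": 0},
], grip=0)

```text
time: 14.95
tool_pos: [433.5, -291.7, 8.3]
orientation: [-2.533, -1.858, 0.0]
force: [0.1, 0.4, 0.4]
width: 1.001
gripper_force: 0.0
```

Call:
arm_command([
  {"x": 0,"y": 0,"z": 20,"ax": 0,"ay": 0,"az": 0},
  {"x": 0,"y": 0,"z": 60,"ax": 0,"ay": 0,"az": 0},
  {"x": 0,"y": 0,"z": 120,"ax": 0,"ay": 0,"az": 0},
  {"x": 0,"y": 10,"z": 180,"ax": 0,"ay": 0,"az": 0},
  {"x": 0,"y": 50,"z": 220,"ax": 0,"ay": 0,"az": 0},
  {"x": 0,"y": 100,"z": 240,"ax": 0,"ay": 0,"az": 0},
  {"x": 0,"y": 150,"z": 250,"ax": 0,"ay": 0,"az": 0},
  {"x": 0,"y": 200,"z": 250,"ax": 0,"ay": 0,"az": 0},
  {"x": 0,"y": 250,"z": 250,"ax": 0,"ay": 0,"az": 0},
  {"x": 0,"y": 260,"z": 250,"ax": 0,"ay": 0,"az": 0},
  {"x": 0,"y": 260,"z": 250,"ax": 0,"ay": 0,"az": 0},
])

```text
time: 16.32
tool_pos: [433.4, -31.6, 258.3]
orientation: [-2.532, -1.859, -0.0]
force: [0.4, -1.8, 0.8]
width: 1.0
gripper_force: 0.0
```

Run:
```python
from h import *
st=observe();R0=R.from_rotvec(st["orientation"])
yaw=-.049;Ry=lambda a:R.from_rotvec(a*np.array([-np.sin(yaw),np.cos(yaw),0]))
x=np.array([np.cos(yaw),np.sin(yaw),0]);yl=np.array([-np.sin(yaw),np.cos(yaw),0])
for th in(.35,.75):
    Rt=Ry(-th)*R.from_matrix(np.c_[yl,x,[0,0,-1]]);print(th,(Rt*R0.inv()).as_rotvec().round(3),"z",Rt.as_matrix()[:,2])
im,d=grab_frame("top");P=cloud("top",d)
t=P[(d>0)&np.all(P>[360,-400,25],-1)&np.all(P<[520,-190,60],-1)];print(np.median(t[:,2]),cv2.minAreaRect(t[:,:2].astype(np.float32)))
```

```text
0.35 [-0.062 -0.346  0.252] z [ 0.34248624 -0.01679527 -0.93937271]
0.75 [-0.132 -0.74   0.243] z [ 0.68082062 -0.03338694 -0.73168887]
38.94095000720813 ((438.40301513671875, -285.1968078613281), (156.5177459716797, 44.66862869262695), 72.51472473144531)
```

The tach lies flat on the mat again, where it started. Next I go to the standoff in front of the bar.

Call:
arm_command([
  {"x": 0,"y": 0,"z": 0,"ax": -0.02,"ay": -0.1,"az": 0.08},
  {"x": 0,"y": 0,"z": 0,"ax": -0.04,"ay": -0.22,"az": 0.16},
  {"x": 0,"y": 0,"z": 0,"ax": -0.062,"ay": -0.346,"az": 0.252},
  {"x": 10,"y": 0,"z": 0,"ax": -0.09,"ay": -0.48,"az": 0.25},
  {"x": 30,"y": 0,"z": 0,"ax": -0.11,"ay": -0.62,"az": 0.246},
  {"x": 55,"y": 2,"z": -20,"ax": -0.132,"ay": -0.74,"az": 0.243},
  {"x": 73,"y": 2,"z": -41,"ax": -0.132,"ay": -0.74,"az": 0.243},
  {"x": 73,"y": 2,"z": -41,"ax": -0.132,"ay": -0.74,"az": 0.243},
  {"x": 73,"y": 2,"z": -41,"ax": -0.132,"ay": -0.74,"az": 0.243},
])

```text
time: 17.5
tool_pos: [515.9, -40.6, 255.0]
orientation: [1.813, 1.688, 0.598]
force: [0.6, -0.3, 1.4]
width: 0.999
gripper_force: 0.0
```

Run:
```python
from h import *
st=observe();print(st["tool_pos"],st["joint_pos"].round(2),R.from_rotvec(st["orientation"]).as_matrix().round(3))
im,d=grab_frame("wrist");cv2.imwrite("pics/w3.png",im[...,::-1]);P=wcloud(d,st)
b=P[(d>0)&np.all(P>[535,-70,150],-1)&np.all(P<[575,20,185],-1)];print("bar",len(b),b.mean(0),b.min(0),b.max(0))
b=P[(d>0)&np.all(P>[640,72,200],-1)&np.all(P<[740,100,300],-1)];print("ptr",len(b),b.mean(0) if len(b) else "")
```

```text
[515.86073741 -40.62696911 255.04720265] [-0.05 -0.15 -0.15  2.45  1.1   0.26 -1.28] [[ 0.096  0.731  0.676]
 [ 0.993 -0.027 -0.113]
 [-0.064  0.682 -0.729]]
bar 1921 [551.36542439 -22.67867331 169.97255151] [545.3414311  -69.99678995 162.19213578] [560.76687128  19.99335903 173.86572026]
ptr 1229 [674.54946758  79.8543201  252.74749304]
```

View pics/w3.png

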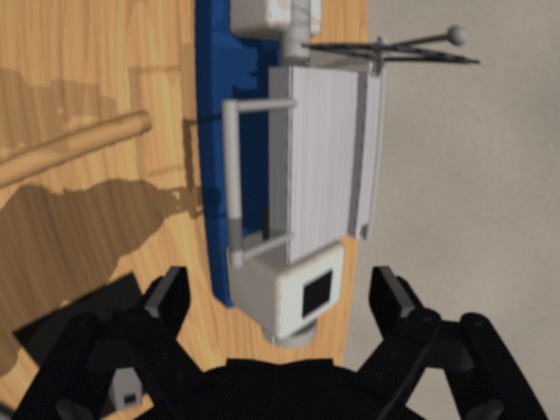

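J4 sits at its limit (2.45), so a 43° tilt is too folded. The picture shows the bar at (232,180) and the pointer ball at (457,36). I'll use a smaller tilt.

Call:
arm_command([
  {"x": 20,"y": 0,"z": 20,"ax": 0.005,"ay": 0.1,"az": 0},
  {"x": 20,"y": -1,"z": 20,"ax": 0.011,"ay": 0.22,"az": 0},
  {"x": 20,"y": -1,"z": 20,"ax": 0.017,"ay": 0.35,"az": 0},
  {"x": 20,"y": -1,"z": 13,"ax": 0.017,"ay": 0.35,"az": 0},
  {"x": 20,"y": -1,"z": 13,"ax": 0.017,"ay": 0.35,"az": 0},
  {"x": 20,"y": -1,"z": 13,"ax": 0.017,"ay": 0.35,"az": 0},
], grip=0.35)

```text
time: 18.3
tool_pos: [534.6, -40.8, 268.0]
orientation: [2.019, 1.912, 0.307]
force: [-0.6, 0.8, -1.0]
width: 0.652
gripper_force: 0.0
```

```bash
cat >> h.py <<'E'
yaw=-.049
xl=np.array([np.cos(yaw),np.sin(yaw),0]);yl=np.array([-np.sin(yaw),np.cos(yaw),0])
def Rt(th): return R.from_rotvec(-th*yl)*R.from_matrix(np.c_[yl,xl,[0,0,-1]])
E
python3 - <<'E'
from h import *
st=observe();print(st["tool_pos"],st["joint_pos"].round(2),R.from_rotvec(st["orientation"]).as_matrix().round(3),st["width"])
print((Rt(.4)*R.from_rotvec(st["orientation"]).inv()).as_rotvec(),Rt(.4).as_matrix().round(3))
E
```

```text
[534.63523884 -40.76306262 268.0321178 ] [-0.22 -0.04  0.08  2.16  0.26  0.66 -0.37] [[ 0.07   0.921  0.384]
 [ 0.995 -0.035 -0.098]
 [-0.077  0.389 -0.918]] 0.6519338556052463
[ 0.07707211 -0.00361563  0.02127415] [[ 0.049  0.92   0.389]
 [ 0.999 -0.045 -0.019]
 [ 0.     0.389 -0.921]]
```

Call:
arm_command([
  {"x": -4,"y": 5,"z": -15,"ax": 0.04,"ay": -0.002,"az": 0.01},
  {"x": -8,"y": 10,"z": -30,"ax": 0.077,"ay": -0.004,"az": 0.021},
  {"x": -8,"y": 10,"z": -37,"ax": 0.077,"ay": -0.004,"az": 0.021},
  {"x": -8,"y": 10,"z": -37,"ax": 0.077,"ay": -0.004,"az": 0.021},
])

```text
time: 18.8
tool_pos: [527.0, -30.2, 231.3]
orientation: [2.045, 1.949, 0.394]
force: [0.4, 0.1, -0.1]
width: 0.653
gripper_force: 0.0
```

Run:
```python
from h import *
st=observe();print(st["tool_pos"],st["joint_pos"].round(2),(Rt(.4)*R.from_rotvec(st["orientation"]).inv()).as_rotvec().round(3))
im,d=grab_frame("wrist");P=wcloud(d,st)
b=P[(d>0)&np.all(P>[535,-70,150],-1)&np.all(P<[575,20,185],-1)];print("bar",len(b),b.mean(0),b.min(0),b.max(0))
```

```text
[526.96932678 -30.2095146  231.25820012] [-0.21 -0.02  0.11  2.23  0.12  0.54 -0.24] [ 0.001 -0.    -0.   ]
bar 2168 [552.51278613 -22.41706188 170.57300667] [545.93405079 -69.85820097 163.20630568] [561.05009807  19.98053627 173.73367517]
```

Call:
arm_command([
  {"x": 12,"y": -1,"z": -30,"ax": 0,"ay": 0,"az": 0},
  {"x": 24,"y": -1,"z": -58,"ax": 0,"ay": 0,"az": 0},
  {"x": 31,"y": -2,"z": -75,"ax": 0,"ay": 0,"az": 0},
  {"x": 34,"y": -2,"z": -83,"ax": 0,"ay": 0,"az": 0},
  {"x": 34,"y": -2,"z": -83,"ax": 0,"ay": 0,"az": 0},
  {"x": 34,"y": -2,"z": -83,"ax": 0,"ay": 0,"az": 0},
])

```text
time: 19.6
tool_pos: [561.5, -31.8, 149.3]
orientation: [2.045, 1.949, 0.397]
force: [1.2, 0.3, 1.0]
width: 0.645
gripper_force: 0.0
```

Call:
arm_command([
  {"x": 0,"y": 0,"z": 0,"ax": 0,"ay": 0,"az": 0},
  {"x": 0,"y": 0,"z": 0,"ax": 0,"ay": 0,"az": 0},
  {"x": 0,"y": 0,"z": 0,"ax": 0,"ay": 0,"az": 0},
  {"x": 0,"y": 0,"z": 0,"ax": 0,"ay": 0,"az": 0},
  {"x": 0,"y": 0,"z": 0,"ax": 0,"ay": 0,"az": 0},
  {"x": 0,"y": 0,"z": 0,"ax": 0,"ay": 0,"az": 0},
  {"x": 0,"y": 0,"z": 0,"ax": 0,"ay": 0,"az": 0},
  {"x": 0,"y": 0,"z": 0,"ax": 0,"ay": 0,"az": 0},
], grip=1)

```text
time: 20.6
tool_pos: [560.0, -31.8, 148.2]
orientation: [2.047, 1.95, 0.394]
force: [-14.8, 1.5, 13.4]
width: 0.12
gripper_force: 58.5
```

Run:
```python
from h import *
st=observe();print(st["tool_pos"],st["joint_pos"].round(2),st["force"],st["width"])
# hinge line: through lathe (85,0)
O=np.array([673.9,-47.9,0])
H=O+85*xl+10*yl+[0,0,165];print("hinge",H)
p0=np.array(st["tool_pos"])
pr=None
for a in [0.03,.08,.14,.2,.26,.32,.38,.44,.5,.56,.62,.68,.74,.8,.85,.88]:
    Q=R.from_rotvec(a*yl);s=Q.apply(p0-H)+H-p0;print(a,s.round(1),(a*yl).round(3))
```

```text
[560.01165177 -31.84757927 148.20627137] [-0.2   0.17  0.12  2.25  0.09  0.33 -0.22] [-14.82465849   1.49018843  13.35857735] 0.11970500207049659
hinge [759.28778186 -42.0753361  165.        ]
0.03 [-0.4  0.   6. ] [0.001 0.03  0.   ]
0.08 [-0.7  0.  16. ] [0.004 0.08  0.   ]
0.14 [-0.4  0.  28. ] [0.007 0.14  0.   ]
0.2 [ 0.6 -0.  40. ] [0.01 0.2  0.  ]
0.26 [ 2.4 -0.1 51.9] [0.013 0.26  0.   ]
0.32 [ 4.8 -0.2 63.6] [0.016 0.32  0.   ]
0.38 [ 8.  -0.4 75.2] [0.019 0.38  0.   ]
0.44 [11.8 -0.6 86.6] [0.022 0.439 0.   ]
0.5 [16.4 -0.8 97.7] [0.024 0.499 0.   ]
0.56 [ 21.5  -1.1 108.6] [0.027 0.559 0.   ]
0.62 [ 27.3  -1.3 119.1] [0.03  0.619 0.   ]
0.68 [ 33.8  -1.7 129.2] [0.033 0.679 0.   ]
0.74 [ 40.8  -2.  138.9] [0.036 0.739 0.   ]
0.8 [ 48.4  -2.4 148.2] [0.039 0.799 0.   ]
0.85 [ 55.2  -2.7 155.6] [0.042 0.849 0.   ]
0.88 [ 59.4  -2.9 159.9] [0.043 0.879 0.   ]
```

Call:
arm_command([
  {"x": -2.4,"y": 0,"z": 6,"ax": 0.001,"ay": 0.03,"az": 0},
  {"x": -2.7,"y": 0,"z": 16,"ax": 0.004,"ay": 0.08,"az": 0},
  {"x": -2.4,"y": 0,"z": 28,"ax": 0.007,"ay": 0.14,"az": 0},
  {"x": -1.4,"y": 0,"z": 40,"ax": 0.01,"ay": 0.2,"az": 0},
  {"x": 0.4,"y": 0,"z": 51.9,"ax": 0.013,"ay": 0.26,"az": 0},
  {"x": 2.8,"y": 0,"z": 63.6,"ax": 0.016,"ay": 0.32,"az": 0},
  {"x": 6,"y": 0,"z": 75.2,"ax": 0.019,"ay": 0.38,"az": 0},
  {"x": 9.8,"y": -0.5,"z": 86.6,"ax": 0.022,"ay": 0.439,"az": 0},
  {"x": 14.4,"y": -1,"z": 97.7,"ax": 0.024,"ay": 0.499,"az": 0},
  {"x": 14.4,"y": -1,"z": 97.7,"ax": 0.024,"ay": 0.499,"az": 0},
])

```text
time: 21.85
tool_pos: [576.5, -32.5, 246.0]
orientation: [-2.22, -2.116, 0.105]
force: [3.4, 2.1, -6.3]
width: 0.12
gripper_force: 59.9
```

```bash
cat > ang.py <<'E'
from h import *
st=observe();print(st["tool_pos"],st["joint_pos"].round(2),st["force"].round(1),st["width"])
z=R.from_rotvec(st["orientation"]).as_matrix()[:,2]
H=np.array([673.9,-47.9,0])+85*xl+[0,0,165]
B=st["tool_pos"]-18.7*z-H;print("bar r,ang",np.hypot(B@xl,B[2]),np.arctan2(B[2],-B@xl))
for n in("scene","top"):
    im,d=grab_frame(n);P=cloud(n,d)-H;ok=d>0
    x=P@xl;y=P@yl;zz=P[...,2]
    r=np.hypot(x,zz);a=np.arctan2(zz,-x)
    def s(m,t):
        if m.sum()<4: print(n,t,"few");return
        f=np.polyfit(r[m],zz[m]*0+a[m],0)
        X,Z=x[m],zz[m];v=np.linalg.svd(np.c_[X-X.mean(),Z-Z.mean()])[2][0];sl=np.arctan2(abs(v[1]),abs(v[0]))
        print(n,t,m.sum(),"median ang",round(float(np.median(a[m])),3),"slope",round(float(sl),3),"r",r[m].min().round(),r[m].max().round())
    s(ok&(abs(y-10)<88)&(r>20)&(r<138)&(a>.2)&(a<1.3)&(zz>12),"sheet")
    s(ok&(abs(y-132)<6)&(r>45)&(r<140)&(a>.6)&(a<1.2),"rod")
    s(ok&(abs(y-132)<10)&(r>141)&(r<160)&(a>.4)&(a<1.2),"ball")
E
python3 ang.py
```

```text
[576.45774683 -32.52672031 246.031981  ] [-0.14  0.31  0.11  1.74 -0.05  1.19 -0.06] [ 3.4  2.1 -6.3] 0.11968110473546172
bar r,ang 206.80226801045163 0.5027169910139462
scene sheet 2107 median ang 0.506 slope 0.481 r 21.0 138.0
scene rod 46 median ang 0.887 slope 0.899 r 47.0 138.0
scene ball 25 median ang 0.904 slope 0.365 r 142.0 158.0
top sheet 63 median ang 0.533 slope 0.465 r 33.0 138.0
top rod 21 median ang 0.927 slope 0.891 r 47.0 129.0
top ball 28 median ang 0.909 slope 0.348 r 150.0 159.0
```

Run:
```python
from h import *
H=np.array([673.9,-47.9,0])+85*xl+10*yl+[0,0,165];p0=observe()["tool_pos"]
for a in [.04,.1,.16,.22,.28,.33,.37,.385]:
    print(a,(R.from_rotvec(a*yl).apply(p0-H)+H-p0).round(1),(a*yl).round(3))
```

```text
0.04 [ 3.4 -0.2  7.3] [0.002 0.04  0.   ]
0.1 [ 8.9 -0.4 17.9] [0.005 0.1   0.   ]
0.16 [15.2 -0.7 28.2] [0.008 0.16  0.   ]
0.22 [22.  -1.1 38.1] [0.011 0.22  0.   ]
0.28 [29.4 -1.4 47.5] [0.014 0.28  0.   ]
0.33 [35.9 -1.8 55.1] [0.016 0.33  0.   ]
0.37 [41.5 -2.  60.9] [0.018 0.37  0.   ]
0.385 [43.6 -2.1 63. ] [0.019 0.385 0.   ]
```

Call:
arm_command([
  {"x": 3.4,"y": 0,"z": 7.3,"ax": 0.002,"ay": 0.04,"az": 0},
  {"x": 8.9,"y": 0,"z": 17.9,"ax": 0.005,"ay": 0.1,"az": 0},
  {"x": 15.2,"y": -0.5,"z": 28.2,"ax": 0.008,"ay": 0.16,"az": 0},
  {"x": 22,"y": -1,"z": 38.1,"ax": 0.011,"ay": 0.22,"az": 0},
  {"x": 29.4,"y": -1.4,"z": 47.5,"ax": 0.014,"ay": 0.28,"az": 0},
  {"x": 35.9,"y": -1.8,"z": 55.1,"ax": 0.016,"ay": 0.33,"az": 0},
  {"x": 41.5,"y": -2,"z": 60.9,"ax": 0.018,"ay": 0.37,"az": 0},
  {"x": 43.6,"y": -2.1,"z": 63,"ax": 0.019,"ay": 0.385,"az": 0},
  {"x": 43.6,"y": -2.1,"z": 63,"ax": 0.019,"ay": 0.385,"az": 0},
  {"x": 43.6,"y": -2.1,"z": 63,"ax": 0.019,"ay": 0.385,"az": 0},
  {"x": 43.6,"y": -2.1,"z": 63,"ax": 0.019,"ay": 0.385,"az": 0},
])

```text
time: 23.32
tool_pos: [619.5, -34.4, 307.9]
orientation: [-1.993, -1.9, 0.467]
force: [7.9, 3.7, -12.6]
width: 0.116
gripper_force: 60.3
```

```bash
cat >> ang.py <<'E'
    if n=="scene":cv2.imwrite("pics/s4.png",cv2.resize(im[150:300,260:460,::-1],(800,600),interpolation=cv2.INTER_CUBIC))
E
python3 ang.py
```

```text
[619.5028176  -34.42529263 307.89053135] [-0.11  0.58  0.13  1.29 -0.09  1.76 -0.02] [  7.9   3.7 -12.6] 0.11639957121156651
bar r,ang 206.5538705557659 0.881902836353718
scene sheet 1777 median ang 0.887 slope 0.864 r 20.0 138.0
scene rod 30 median ang 0.887 slope 0.918 r 46.0 104.0
scene ball few
top sheet 20 median ang 0.917 slope 0.831 r 53.0 137.0
top rod 21 median ang 0.932 slope 0.899 r 47.0 131.0
top ball 28 median ang 0.912 slope 0.452 r 150.0 160.0
```

View pics/s4.png

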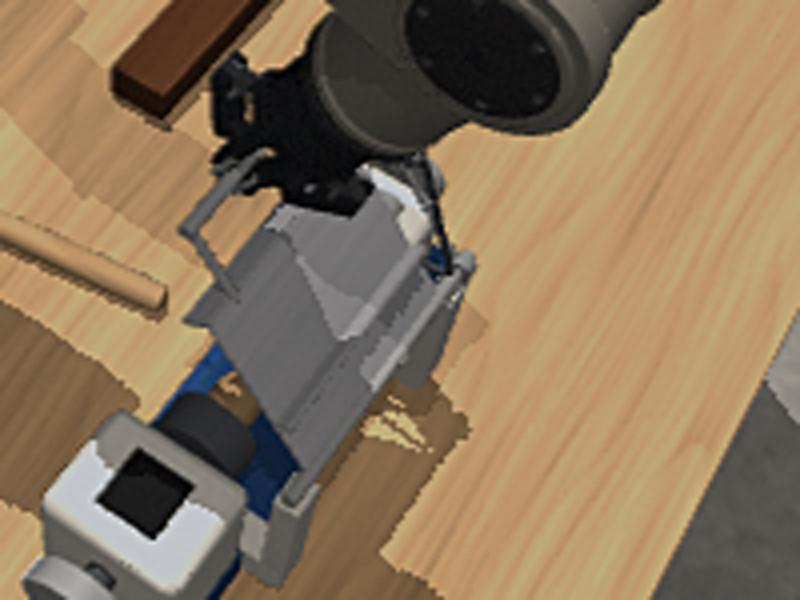

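Run:
```python
from h import *
from scipy.optimize import least_squares
H=np.array([673.9,-47.9,0])+85*xl+[0,0,165]
for n in("scene","top"):
    d=np.load(n+".npy");P=cloud(n,d)-H;x=P@xl;y=P@yl;z=P[...,2];r=np.hypot(x,z);a=np.arctan2(z,-x)
    m=(d>0)&(abs(y-132)<12)&(r>141)&(r<166)&(a>.7)&(a<1.1);v,u=np.nonzero(m);c=np.array([(u.min()+u.max())/2,(v.min()+v.max())/2]);print(n,m.sum(),u.min(),u.max(),v.min(),v.max(),c,u.mean(),v.mean())
    c=np.array([u.mean(),v.mean()])
    M=camera_model(n);K=np.array(M["mtx"]);T=np.array(M["camera_from_world"])
    def pr(a,dy=0):
        w=H-150*np.cos(a)*xl+150*np.sin(a)*np.array([0,0,1])+(132+dy)*yl;q=T[:3,:3]@w+T[:3,3];q=q*[1,-1,-1];q=K@q;return q[:2]/q[2]
    s=least_squares(lambda p:np.r_[pr(p[0],p[1])-c,p[1]/4],[.85,0]);print(s.x,s.fun)
```

```text
scene 26 350 355 175 180 [352.5 177.5] 352.96153846153845 177.80769230769232
[0.88538873 0.63768568] [0.00321237 0.17899048 0.15942142]
top 28 236 241 133 138 [238.5 135.5] 238.39285714285714 135.82142857142858
[0.89699796 0.09318908] [ 0.01526718 -0.00042992  0.02329727]
```

Call:
arm_command([
  {"x": 1.1,"y": 0,"z": 1,"ax": 0,"ay": 0.007,"az": 0},
  {"x": 1.1,"y": 0,"z": 1,"ax": 0,"ay": 0.007,"az": 0},
  {"x": 1.1,"y": 0,"z": 1,"ax": 0,"ay": 0.007,"az": 0},
  {"x": 1.1,"y": 0,"z": 1,"ax": 0,"ay": 0.007,"az": 0},
  {"x": 1.1,"y": 0,"z": 1,"ax": 0,"ay": 0.007,"az": 0},
  {"x": 1.1,"y": 0,"z": 1,"ax": 0,"ay": 0.007,"az": 0},
])

```text
time: 24.18
tool_pos: [620.6, -34.5, 308.9]
orientation: [-1.989, -1.895, 0.473]
force: [7.5, 4.9, -11.9]
width: 0.118
gripper_force: 60.4
```

```bash
python3 ang.py; python3 -c "
from station import *
print(finish_job())"
```

```text
[620.56320545 -34.50646635 308.91952532] [-0.11  0.58  0.13  1.28 -0.09  1.77 -0.02] [  7.5   4.9 -11.9] 0.11824257746260136
bar r,ang 206.55753132458568 0.8892860218223562
scene sheet 1755 median ang 0.895 slope 0.869 r 20.0 138.0
scene rod 31 median ang 0.888 slope 0.949 r 47.0 103.0
scene ball few
top sheet 16 median ang 0.927 slope 0.813 r 53.0 136.0
top rod 21 median ang 0.929 slope 0.897 r 46.0 130.0
top ball 28 median ang 0.91 slope 0.173 r 150.0 159.0
the job is handed in; nothing more can be done
None
```

The job is handed in at about 24 s: the tachometer was held on the patch for over 2 s and laid back flat on its mat, and the guard is held at about 0.89 rad, in line with the pointer (measured at 0.89 ± 0.015 rad); the verdict was not shown.

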